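# Ready the keyring press and hold its cover open

### The arm

A 7-joint arm with a two-finger parallel gripper is mounted at the origin on the work surface. World frame = base frame: x ahead of the robot, y to its left, z up, the work surface at z = 0. Lengths are in mm, angles in rad, forces in N, time in s.
With the tool pointing down it reaches from about 400 to 875 mm from the base axis. Payload 4.4 kg.
Tool frame: the origin (TCP) lies at the very end of the fingers, on their centre line; the grasp point (between the pads) lies 19 mm behind it; z points along the fingers, y is the line along which they close (so a half turn about z gives the same grasp; the last joint's range is limited). The gripper opens to 85 mm and grips with 20 to 120 N. Pads are 22 mm wide; open, the fingers measure 114 mm over their backs; the gripper's body (76 mm by 85 mm) begins 54 mm behind the grasp point. The pads swing forward as they close: fully open they stand 13 mm farther back than shut.
Start: joints at [-1.28, 0.628, 0.038, 1.517, -0.027, 0.996, -0.02], TCP at [227.008, 609.086, 231.313] pointing down, gripper open.
Joint ranges: [-3.06, 3.06], [-0.37, 2.12], [-1.25, 1.32], [0.18, 2.47], [-1.1, 4.24], [0.23, 1.98], [-2.94, 2.94]. Speed limits (rad/s): [2.57, 2.57, 3.14, 3.14, 3.14, 3.14, 3.14].

### API

Orientations are given as [roll, pitch, yaw] about the fixed x, y, z axes, in that order (R = Rz(yaw) Ry(pitch) Rx(roll)).
In Python, from cell import monitor, viewer, workorder gives the robot as it stands.
- The arm moves only by the tool arm_command, never from a script. Its argument "series" is one flat list of numbers, 5 for each row, row after row: the opening in per cent of the stroke, from 0 (shut) to 100 (fully open), then the shift along the tool's x, y, z in cm, then the turn about the tool's z in degrees. In form: [claw, x, y, z, roll, claw, x, y, z, roll, ...]. A call has exactly 5 rows; each row is the pose to reach, as a shift and turn from the pose commanded when the call began, along the tool's axes at that moment; what a row does not reach only later rows make up. A row lasts 1/12 s, in which the tool goes at most 41.7 mm and 7.16 degrees, less where a joint would pass 70% of its speed; a pose out of reach is approached as far as the arm can. A call with a gripper value outside its range is refused whole. The fingers move at their own pace and stop on an object; the grip force is fixed at half the most. Time passes only in rows, so rows that repeat a pose let the fingers close, or fill a call up. It gives the time, the measured TCP pose, the force, the opening and the grip force at its end, in the units of the state.
- monitor.read_state(): the state, without advancing time (a new reading comes with each control period).
- viewer.get_image(name): name is "scene" or "top" or "wrist"; returns (picture, depth): 400x640x3 uint8, red, green, blue; 400x640 float32, mm along the optical axis (not along the pixel's ray), 0 where there is no reading.
- viewer.camera_model(name): a dict with "mtx" (3x3 intrinsics, pixels), "R" (3x3) and "t" (3): a world point X has camera coordinates R X + t. Camera axes: x right, y down, z forward; pixel columns grow to the right and rows downward; lengths in mm; the calibration is good to about 2 mm. The wrist camera is an equidistant fisheye: a pixel r from the principal point sees the ray r / f radians off the axis. A picture is of the moment at which its call begins: read the wrist's pose just before it. camera_model takes no time and is no camera call; for the wrist camera it gives the pose at the moment of the call.
- workorder.finish_job(): hands the job in; it is judged then, once.
The state is a dict: "clock": time; "qpos": joint angles; "qd": joint speeds; "tau": joint torques, N m; "eef_pos": TCP position; "tool_rot": TCP orientation; "force": force on the tool from outside, world axes, zero at the start; "torque": the same for the moment, N m; "width": finger opening in mm; "gripper_force": force on a finger pad.
Only numpy, scipy, OpenCV 4.12 (cv2) and the standard library are available. Lean on these libraries where they do the work, as an engineer would, in place of code of your own. Each camera call takes 0.05 s, during which the arm holds its last target. There are 200 camera calls.

### The job

Get the blue keyring press ready to load: pick up the green template plate by its white grip block, lower it (do not drop it) over the two pins of the metal bed until it sits flush, and leave it there. Then, before touching the red release, tug the clear cover upward by its orange tab to learn whether the hidden catch is holding it; if it is caught, pull the red release forward (towards the tab's side, all the way) and take the tab again. Raise the cover at least 45 degrees and finish while still holding it open by the tab, without disturbing the cup, scissors, keyring or yellow discs.

Things in the scene. Friction and masses are not known exactly. Their poses are not given: they have to be found in the camera images.
- press: Keyring press, fixed to the table: blue body 215 x 365 x 50 mm (x, y, z), its deck 50 mm above the table. Origin on the table under the machine; own axes: x points from the front (tab side, -x, front face at x = -115 mm) to the hinge side (rear face at x = +100 mm), y to the cover's side (body from y = -150 to +215 mm), z up. The metal bed is right (-y), the clear cover in the middle left, the red release at the far left (+y).
- bed (a point): Point midway between the two pins on the upper face of the bed (aluminium, 135 x 135 mm, 54 mm above the table), at (0, -75, 54) mm of the press. Axes as the press. The two dark steel pins are 8 mm thick, stand 14 mm above the bed with tapered tops (the last 4 mm) and lie at y = +42 and -42 mm from this point.
- template: Loose green template plate 110 x 120 x 8 mm (x, y, z), about 0.25 kg, lying flat. Origin: centre of its underside; z up. Two round through holes, 10.5 mm, at y = +42 and -42 mm, x = 0. On its middle stands a white grip block 20 x 36 mm (x, y), its top 42 mm above the origin: pinch it across x, from above. The plate fits either way round (half turn).
- cover (a joint): Opening angle of the clear cover, rad: 0 = closed, grows as its front is raised, stop at 1.22. The cover is about 0.3 kg and falls shut when let go. If the hidden catch holds it, it lifts only about 0.045 rad (8 mm at the tab) and then stops firmly; if not, it lifts freely. Nothing outside shows which.
- cover_hinge (a point): Middle of the cover's hinge line, at (75, 75, 50) mm of the press; the hinge line runs along the press's y. Axes as the press. The closed cover reaches 150 mm forward of it, 70 mm to either side and 45 mm up.
- tab (a point): Gripping point inside the orange pull tab in the middle of the cover's front wall; with the cover closed at (-178, 0, +30) mm from cover_hinge, that is 80 mm above the table. The tab is 16 mm wide (along the press's y), 12 mm high, and sticks out 41 mm forward of the wall; this point lies 28 mm out. Pinch it across its width from above; it turns with the cover.
- release (a joint): Travel of the red release, m: 0 = at rest (rear), 0.030 = fully forward (towards the press's -x). Moves against about 2 N of friction and stays where it is left. 20 mm of travel or more frees the catch, which then stays free.
- release_knob (a point): Point in the red release knob, 24 mm above the deck (74 mm above the table). The knob is a red upright block 18 x 16 mm (x, y), its top 35 mm above the deck; at rest it lies at (-20, 182, 74) mm of the press. It slides straight along the press's x.
- cup: Bystander: white plastic cup, 68 mm wide at the rim, 80 mm high, origin under its centre.
- scissors: Bystander: scissors with blue loops, about 190 x 85 mm, lying flat, 10 mm high; origin at the pivot.
- keyring: Bystander: steel ring 54 mm across, 5 mm high, origin under its centre.
- discs: Bystander: short stack of yellow discs, 58 mm across, 16 mm high, origin under its centre.
Not all that is in view belongs to the job. Of the things that look like the template, the largest one is meant.

How it is judged:
By the outcome, as a careful person would: the job done as asked, in the order asked, and still so for the second after the job is handed in, while the arm keeps its last pose, push and grip.
It also fails if it takes over 72 s, if anything falls off the work surface, if the arm or the gripper's body presses on something with over 40 N, if the wrist force passes 120 N, or if a joint passes its speed limit or range.

## Working session

There is one attempt and no reset: what is moved stays moved. The work goes in short steps, Python scripts to look and compute and a tool call to move; the robot and the scene stay as the last step left them, time stands still between calls to the robot, and variables do not carry over. Pictures are saved under pics/ and viewed, at most 10 in all, crops included, and the job is handed in when it is done.

Besides the shell and the picture viewer there is one more tool, called after "Request:" as name(argument=value, ...), one argument or row to a line, values as JSON. arm_command: Moves the arm, as the interface text tells. Its arguments: {"type":"object","properties":{"series":{"type":"array","items":{"type":"number"}}},"required":["series"]}

```bash
mkdir -p pics; ls
python3 - <<'E'
from cell import monitor, viewer, workorder
import cv2,numpy as np
s=monitor.read_state();print({k:np.round(v,3).tolist() for k,v in s.items()})
for n in("top","scene"):
    im,d=viewer.get_image(n);cv2.imwrite(f"pics/{n}1.png",im[:,:,::-1]);np.save(f"{n}1.npy",d)
    c=viewer.camera_model(n);print(n,{k:np.round(v,3).tolist() for k,v in c.items() if k in("mtx","R","t")})
E
```

```text
pics
{'clock': 0.0, 'qpos': [-1.28, 0.629, 0.038, 1.518, -0.027, 0.996, -0.02], 'qd': [-0.001, 0.001, 0.0, 0.002, -0.0, 0.001, -0.002], 'tau': [0.001, -56.34, 1.226, -19.344, 0.011, 0.011, -0.0], 'eef_pos': [226.77, 608.49, 230.386], 'tool_rot': [-3.14, 0.0, 2.785], 'force': [-0.186, 0.168, 0.564], 'torque': [0.046, 0.032, -0.025], 'gripper_force': 0.0, 'width': 85.428}
top {'mtx': [[462.65, 0.0, 322.44], [0.0, 462.65, 204.611], [0.0, 0.0, 1.0]], 'R': [[0.006, -1.0, 0.002], [-0.995, -0.006, -0.096], [0.096, -0.002, -0.995]], 't': [-50.325, 522.692, 1327.468]}
scene {'mtx': [[440.103, 0.0, 323.141], [0.0, 440.103, 201.364], [0.0, 0.0, 1.0]], 'R': [[-0.095, 0.995, 0.012], [0.79, 0.083, -0.607], [-0.606, -0.048, -0.794]], 't': [72.627, -342.324, 1877.255]}
```

View pics/top1.png

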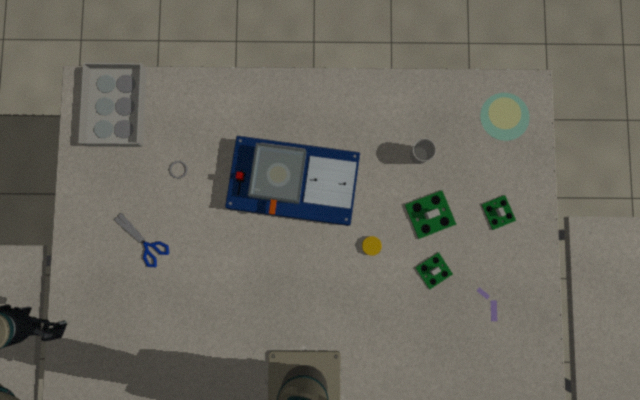

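View pics/scene1.png

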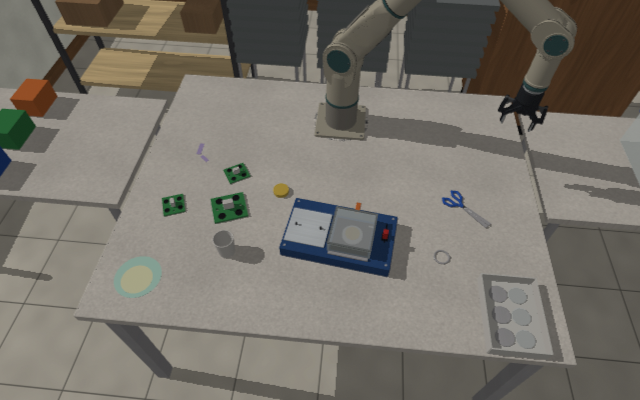

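Top view: the green plates are at (430,214), (497,212) and (433,270). The one at (430,214) is clearly the largest, so it should be the template. The press is at (293,180), tab (273,207), release (240,176), cup (423,151), discs (371,246), scissors (145,240) and keyring (177,170). I'll confirm the template in a crop and measure.

```bash
cat > h.py <<'E'
from cell import monitor, viewer, workorder
import cv2,numpy as np
def onplane(c,uv,z):
    uv=np.atleast_2d(uv).astype(float)
    r=np.c_[(uv-c["mtx"][[0,1],[2,2]])/c["mtx"][0,0],np.ones(len(uv))]@c["R"]
    o=-c["R"].T@c["t"]; return o+r*((z-o[2])/r[:,2])[:,None]
def proj(c,X):
    p=np.atleast_2d(X)@c["R"].T+c["t"]; return p[:,:2]/p[:,2:]*c["mtx"][0,0]+c["mtx"][[0,1],[2,2]]
E
python3 - <<'E'
from h import *
im=cv2.imread("pics/top1.png");hsv=cv2.cvtColor(im,cv2.COLOR_BGR2HSV)
for n in("top","scene"):
    c=viewer.camera_model(n);im=cv2.imread(f"pics/{n}1.png");hsv=cv2.cvtColor(im,cv2.COLOR_BGR2HSV);d=np.load(n+"1.npy")
    def comps(lo,hi,z,amin,x0=0):
        m=cv2.inRange(hsv,lo,hi); m=cv2.morphologyEx(m,cv2.MORPH_CLOSE,np.ones((3,3)))
        k,l,st,ce=cv2.connectedComponentsWithStats(m)
        for i in range(1,k):
            if st[i,4]<amin or ce[i][0]<100:continue
            v,u=np.nonzero(l==i);P=onplane(c,np.c_[u,v],z)[:,:2].astype(np.float32)
            r=cv2.minAreaRect(P);print(n,lo,ce[i].round(1),st[i,4],np.round(r[0],1),np.round(r[1],1),round(r[2],1),"mean",P.mean(0).round(1))
    comps((50,100,30),(80,255,255),8,100)
    comps((105,150,50),(125,255,255),50,300)
    comps((5,180,120),(18,255,255),86,15)
    comps((0,180,90),(4,255,255),85,15)
c=viewer.camera_model("top");im=cv2.imread("pics/top1.png")
a=cv2.resize(im[170:300,390:530],None,fx=4,fy=4,interpolation=cv2.INTER_CUBIC)
cv2.imwrite("pics/crop1.png",a)
E
```

```text
top (50, 100, 30) [429.7 214.1] 1135 [ 498.9 -364.9] [108.2 119.5] 21.8 mean [ 498.5 -364.3]
top (50, 100, 30) [497.9 212.1] 537 [ 505.8 -567.4] [80.7 74.6] 22.3 mean [ 505.6 -566.5]
top (50, 100, 30) [433.4 270.5] 576 [ 333.4 -372.9] [74.2 80.9] 33.3 mean [ 333.2 -372.6]
top (105, 150, 50) [306.3 185.9] 2011 [591.6  40.1] [358.7 210.9] 82.5 mean [ 5.751e+02 -1.000e-01]
top (105, 150, 50) [240.3 200.7] 468 [547.6 181.3] [89.8 86.7] 82.5 mean [530.3 188.8]
top (5, 180, 120) [272.6 206.6] 55 [511.8  92. ] [12.2 34. ] 82.8 mean [510.7  92. ]
top (0, 180, 90) [239.1 174.9] 27 [600.8 186.7] [14.2 14.1] 0.4 mean [599.8 187.7]
scene (50, 100, 30) [236.5 173.4] 261 [ 339.5 -373.9] [75.8 79.2] 32.6 mean [ 343.1 -372.9]
scene (50, 100, 30) [228.9 208.3] 577 [ 503.3 -366.2] [111.6 116.1] 21.5 mean [ 508.6 -364.6]
scene (50, 100, 30) [173.1 205. ] 301 [ 512.4 -568.4] [82.6 72.9] 22.2 mean [ 515.4 -567. ]
scene (105, 150, 50) [314.3 205.6] 332 [496.1 -57.7] [141.2  35.9] 83.0 mean [496.4 -57.5]
scene (105, 150, 50) [351.1 250.7] 2112 [607.5  37.5] [357.8 232.2] 82.6 mean [664.8  81.6]
scene (5, 180, 120) [357.7 205.6] 19 [507.6  91.7] [21.9 10.2] 2.6 mean [507.9  92.5]
scene (0, 180, 90) [385.3 231.5] 18 [604.8 187.5] [11.7 21.1] 79.1 mean [603.5 187.2]
```

View pics/crop1.png

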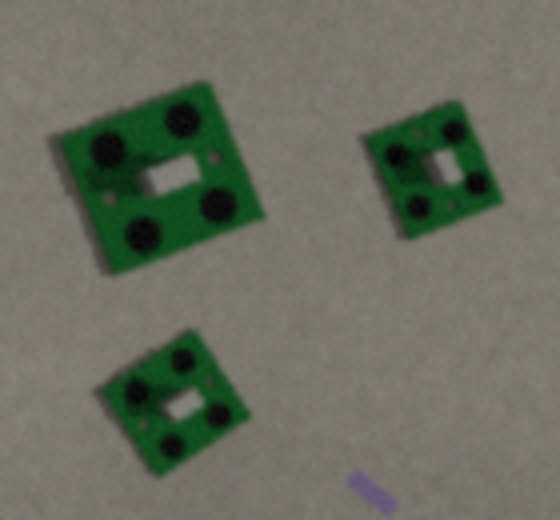

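The crop shows the plate at top (430,214) is clearly the largest (about 120×108 mm). Its long block lies on the line of the two small holes, so it is the template, at yaw about 21.8°. The other two are only about 80×75 mm. I'll move towards it, swinging wide of the base.

Request:
arm_command(
  series=[100,-2,-2,0,0,100,-4.4,-4.4,0,0,100,-6.8,-6.8,0,0,100,-9.2,-9.2,0,0,100,-11.6,-11.6,0,0],
)

```text
clock: 0.52
eef_pos: [295.4, 458.1, 230.9]
tool_rot: [-3.141, -0.0, 2.785]
force: [0.8, 0.7, -0.1]
width: 85.5
gripper_force: 0.0
```

Request:
arm_command(
  series=[100,-2.4,-2.4,0,0,100,-4.8,-4.8,0,0,100,-7.2,-7.2,0,0,100,-9.6,-9.6,0,0,100,-12,-12,0,0],
)

```text
clock: 0.93
eef_pos: [365.9, 303.8, 231.1]
tool_rot: [-3.141, -0.0, 2.785]
force: [0.4, -0.0, -0.5]
width: 85.4
gripper_force: 0.0
```

Request:
arm_command(
  series=[100,-2.4,-2.4,0,0,100,-4.8,-4.8,0,0,100,-7.2,-7.2,0,0,100,-9.6,-9.6,0,0,100,-12,-12,0,0],
)

```text
clock: 1.35
eef_pos: [436.5, 149.5, 231.2]
tool_rot: [-3.141, -0.0, 2.785]
force: [1.5, 0.6, 0.0]
width: 85.4
gripper_force: 0.0
```

```bash
cat >> h.py <<'E'
from scipy.spatial.transform import Rotation as Ro
def st():
    s=monitor.read_state();R=Ro.from_euler("xyz",s["tool_rot"]).as_matrix()
    print("t",round(s["clock"],2),"p",np.round(s["eef_pos"],1),"yaw_y",round(np.degrees(np.arctan2(R[1,1],R[0,1])),2),"q",np.round(s["qpos"],2),"F",np.round(s["force"],1),"w",round(s["width"],1),"gf",round(s["gripper_force"],1))
    return np.array(s["eef_pos"]),R
def shift(target):
    p,R=st();print("shift cm",np.round(R.T@(np.array(target)-p)/10,2))
E
python3 -c "
from h import *
shift((499,-365,200))"
```

```text
t 1.35 p [436.5 149.5 231.2] yaw_y 69.56 q [-0.45  0.36  0.08  2.02 -0.04  0.76  0.87] F [1.5 0.6 0. ] w 85.4 gf 0.0
shift cm [-23.83 -46.03   3.12]
```

Request:
arm_command(
  series=[100,-1.6,-3,0.2,0,100,-3.2,-6,0.4,0,100,-4.8,-9.1,0.6,0,100,-6.4,-12.2,0.8,0,100,-8,-15.3,1,0],
)

```text
clock: 1.77
eef_pos: [457.4, -21.8, 221.1]
tool_rot: [-3.141, -0.0, 2.785]
force: [1.1, -0.3, -0.6]
width: 85.2
gripper_force: 0.0
```

Request:
arm_command(
  series=[100,-1.6,-3,0.2,0,100,-3.2,-6,0.4,0,100,-4.8,-9.1,0.6,0,100,-6.4,-12.2,0.8,0,100,-8,-15.3,1,0],
)

```text
clock: 2.18
eef_pos: [479.0, -193.1, 211.0]
tool_rot: [3.141, -0.001, 2.785]
force: [0.6, 0.2, -0.1]
width: 85.4
gripper_force: 0.0
```

Request:
arm_command(
  series=[100,-1.6,-3,0.2,7,100,-3.2,-6,0.4,14,100,-4.8,-9.2,0.6,21,100,-6.4,-12.4,0.8,28,100,-7.8,-15.4,1.1,35],
)

```text
clock: 2.6
eef_pos: [498.5, -365.1, 200.0]
tool_rot: [-3.141, 0.0, 2.168]
force: [1.2, -0.2, 0.2]
width: 85.4
gripper_force: 0.0
```

Request:
arm_command(
  series=[100,0,0,0,6.5,100,0,0,0,12.7,100,0,0,0,12.7,100,0,0,0,12.7,100,0,0,0,12.7],
)

```text
clock: 3.02
eef_pos: [498.7, -362.3, 200.1]
tool_rot: [-3.142, -0.001, 1.956]
force: [-0.1, -0.0, -0.5]
width: 85.5
gripper_force: 0.0
```

Run:
```python
from h import *
st();c=viewer.camera_model("wrist");print({k:np.round(v,3).tolist() for k,v in c.items()} )
im,d=viewer.get_image("wrist");cv2.imwrite("pics/w1.png",im[:,:,::-1]);np.save("w1.npy",d)
```

```text
t 3.02 p [ 498.7 -362.3  200.1] yaw_y 22.06 q [ 0.37  0.64  0.35  1.66 -0.26  0.9   1.2 ] F [-0.1 -0.  -0.5] w 85.5 gf 0.0
{'mtx': [[309.707, 0.0, 323.008], [0.0, 309.707, 200.565], [0.0, 0.0, 1.0]], 'R': [[0.927, 0.376, 0.0], [0.356, -0.879, 0.318], [0.12, -0.294, -0.948]], 't': [-326.301, -527.886, 184.177]}
```

View pics/w1.png

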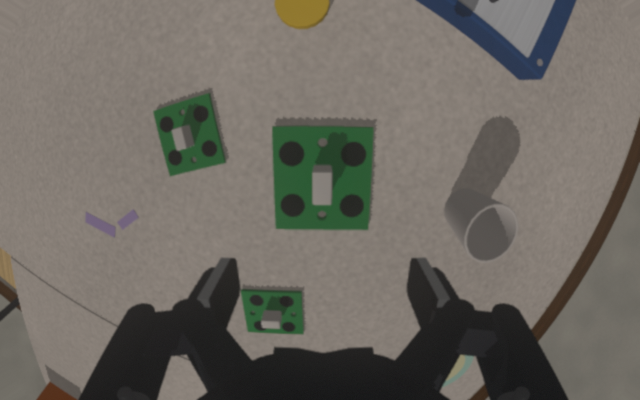

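The wrist view shows the template centred at (322,177), its holes at (322,142) and (321,215), and the cup well to the right. Measuring the holes.

```bash
cat >> h.py <<'E'
def wplane(c,uv,z):
    uv=np.atleast_2d(uv).astype(float)
    a=(uv-c["mtx"][[0,1],[2,2]]);r=np.linalg.norm(a,axis=1,keepdims=True);th=r/c["mtx"][0,0]
    v=np.c_[np.sin(th)*a/np.maximum(r,1e-9),np.cos(th)]@c["R"]
    o=-c["R"].T@c["t"]; return o+v*((z-o[2])/v[:,2])[:,None]
E
python3 - <<'E'
from h import *
p,R=st();c=viewer.camera_model("wrist");im=cv2.imread("pics/w1.png");hsv=cv2.cvtColor(im,cv2.COLOR_BGR2HSV)
g=cv2.inRange(hsv,(45,70,30),(85,255,255))
k,l,s,ce=cv2.connectedComponentsWithStats(g);i=1+np.argmax(s[1:,4]);m=(l==i)
v,u=np.nonzero(m);P=wplane(c,np.c_[u,v],8)
r=cv2.minAreaRect(P[:,:2].astype(np.float32));print(r)
H=[]
for (x,y) in((322,142),(321,215)):
    w=im[y-8:y+9,x-8:x+9].astype(float);sat=hsv[y-8:y+9,x-8:x+9,1].astype(float)
    a=np.clip(np.median(sat)*0.75-sat,0,None);a[np.hypot(*np.mgrid[-8:9,-8:9])>7]=0
    yy,xx=np.mgrid[y-8:y+9,x-8:x+9];q=((xx*a).sum()/a.sum(),(yy*a).sum()/a.sum());print(q,a.sum());H.append(wplane(c,q,8)[0])
H=np.array(H);print(H.round(1),"mid",H.mean(0).round(1),"sep",np.linalg.norm(H[0]-H[1]),"yaw y",np.degrees(np.arctan2(*(H[0]-H[1])[[1,0]])))
mid=H.mean(0);print("mid in tool",R.T@(mid-p))
E
```

```text
t 3.07 p [ 498.7 -362.4  200.3] yaw_y 22.03 q [ 0.37  0.64  0.35  1.66 -0.26  0.9   1.2 ] F [ 0.  -0.8 -0.9] w 85.4 gf 0.0
((500.4651184082031, -368.09661865234375), (109.12052154541016, 119.27580261230469), 21.618417739868164)
(np.float64(322.3682671591259), np.float64(142.14835333948906)) 3249.0
(np.float64(321.5196587537092), np.float64(213.9354599406528)) 2696.0
[[ 485.  -329.3    8. ]
 [ 515.3 -406.7    8. ]] mid [ 500.2 -368.     8. ] sep 83.09665264002561 yaw y 111.3385007266645
mid in tool [ -5.83212985  -0.83165081 192.26097503]
```

Request:
arm_command(
  series=[100,-0.3,0,2,0.5,100,-0.6,-0.1,5,0.5,100,-0.6,-0.1,8,0.5,80,-0.6,-0.1,11,0.5,70,-0.6,-0.1,13,0.5],
)

```text
clock: 3.48
eef_pos: [499.1, -367.6, 67.9]
tool_rot: [-3.141, -0.003, 1.946]
force: [0.4, -0.0, -0.0]
width: 63.9
gripper_force: 0.0
```

Request:
arm_command(
  series=[60,0,0,1.5,0,60,0,0,3,0,60,0,0,4.4,0,60,0,0,5.3,0,60,0,0,5.7,0],
)

```text
clock: 3.9
eef_pos: [499.4, -368.3, 12.0]
tool_rot: [-3.141, -0.002, 1.944]
force: [-0.1, 0.9, 0.7]
width: 51.3
gripper_force: 0.0
```

Request:
arm_command(
  series=[40,0,0,0,0,20,0,0,0,0,0,0,0,0,0,0,0,0,0,0,0,0,0,0,0],
)

```text
clock: 4.32
eef_pos: [500.4, -369.4, 14.2]
tool_rot: [3.141, 0.001, 1.944]
force: [-0.8, -0.4, 2.3]
width: 18.7
gripper_force: 59.3
```

Request:
arm_command(
  series=[0,0,0,0,0,0,0,0,0,0,0,0,0,0,0,0,0,0,0,0,0,0,0,0,0],
)

```text
clock: 4.73
eef_pos: [500.4, -369.4, 14.2]
tool_rot: [3.141, 0.001, 1.944]
force: [-0.2, -0.4, 5.3]
width: 19.2
gripper_force: 59.7
```

Run:
```python
from h import *
st()
```

```text
t 4.73 p [ 500.4 -369.4   14.2] yaw_y 21.36 q [ 0.45  0.89  0.24  1.75 -0.36  0.55  1.28] F [-0.2 -0.4  5.3] w 19.2 gf 59.7
```

Request:
arm_command(
  series=[0,0,0,-0.5,0,0,0,0,-1.5,0,0,0,0,-3.5,0,0,0,0,-6,0,0,0,0,-9,0],
)

```text
clock: 5.15
eef_pos: [498.6, -367.9, 103.2]
tool_rot: [-3.139, -0.003, 1.943]
force: [0.0, -0.5, -2.6]
width: 18.9
gripper_force: 58.7
```

Request:
arm_command(
  series=[0,1,1,-2.5,5,0,3,3,-5,11,0,6,6,-7.5,17,0,9,9,-10,23,0,11.4,11.2,-11,28.9],
)

```text
clock: 5.57
eef_pos: [560.6, -227.7, 213.2]
tool_rot: [3.139, 0.0, 1.432]
force: [0.9, -0.8, -3.6]
width: 19.1
gripper_force: 59.0
```

Request:
arm_command(
  series=[0,0.3,0.2,0,0,0,0.3,0.2,0,0,0,0.3,0.2,0,0,0,0.3,0.2,0,0,0,0.3,0.2,0,0],
)

```text
clock: 5.98
eef_pos: [561.2, -227.2, 210.4]
tool_rot: [-3.14, 0.0, 1.437]
force: [1.2, -0.4, -2.9]
width: 19.4
gripper_force: 59.0
```

Run:
```python
from h import *
p,R=st();c=viewer.camera_model("wrist");print("cam in tool",R.T@(-c["R"].T@c["t"]-p))
im,d=viewer.get_image("wrist");cv2.imwrite("pics/w2.png",im[:,:,::-1])
```

```text
t 5.98 p [ 561.2 -227.2  210.4] yaw_y -7.69 q [ 0.01  0.64  0.53  1.68 -0.39  0.93  0.56] F [ 1.2 -0.4 -2.9] w 19.4 gf 59.0
cam in tool [  81.37999105    0.48674536 -142.30601174]
```

View pics/w2.png

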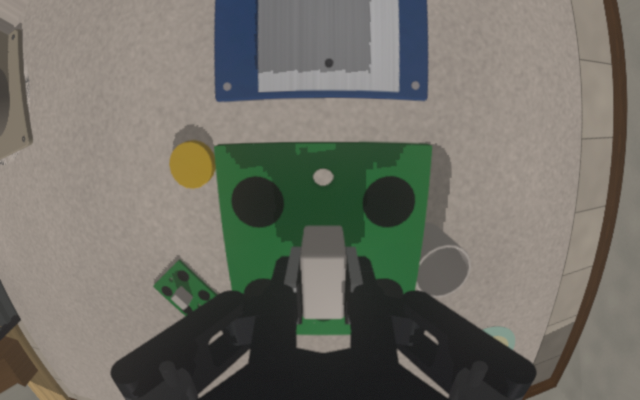

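The wrist view shows the plate held. Its front hole is at (323,177) and front corners are at (218,144) and (431,144). The near bed pin is at (329,62) and the discs are at (191,165). I'll advance 60 mm so both pins are in view.

Request:
arm_command(
  series=[0,1.5,0,0,0,0,3,0,0,0,0,4.5,0,0,0,0,6,0,0,0,0,6,0,0,0],
)

```text
clock: 6.45
eef_pos: [570.6, -162.9, 210.0]
tool_rot: [-3.14, -0.003, 1.442]
force: [0.2, 0.7, -2.5]
width: 19.0
gripper_force: 58.9
```

Request:
arm_command(
  series=[0,0,0,0,0,0,0,0,0,0,0,0,0,0,0,0,0,0,0,0,0,0,0,0,0],
)

```text
clock: 6.87
eef_pos: [570.1, -167.1, 210.7]
tool_rot: [-3.142, 0.0, 1.438]
force: [0.6, -0.5, -2.3]
width: 19.2
gripper_force: 59.0
```

Run:
```python
from h import *
p,R=st();c=viewer.camera_model("wrist")
im,d=viewer.get_image("wrist");cv2.imwrite("pics/w3.png",im[:,:,::-1])
```

```text
t 6.87 p [ 570.1 -167.1  210.7] yaw_y -7.63 q [-0.09  0.63  0.54  1.71 -0.39  0.91  0.47] F [ 0.6 -0.5 -2.3] w 19.2 gf 59.0
```

View pics/w3.png

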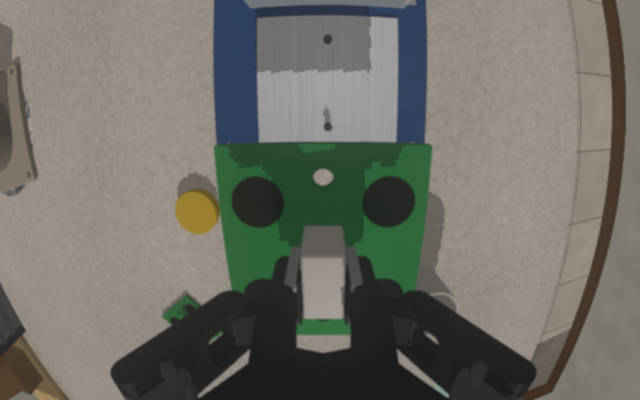

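Pins are at (327,39) and (328,127) and the plate's front hole at (323,177). Computing the offset.

```bash
cat > meas.py <<'E'
from h import *
def blob(im,x,y,rad,dark,thr):
    g=im.astype(float).mean(2);w=g[y-rad:y+rad+1,x-rad:x+rad+1]
    a=np.clip(thr-w,0,None) if dark else np.clip(w-thr,0,None)
    yy,xx=np.mgrid[y-rad:y+rad+1,x-rad:x+rad+1];return np.array([(xx*a).sum(),(yy*a).sum()])/a.sum(),a
E
python3 - <<'E'
from meas import *
p,R=st();c=viewer.camera_model("wrist");im=cv2.imread("pics/w3.png")
g=im.mean(2)
print(g[33:46,322:334].astype(int));print(g[120:134,322:334].astype(int));print(g[177,308:338].astype(int))
for nm,x,y,rad,dark,thr,zs in(("far",327,39,6,1,70,(54,61,68)),("near",328,127,5,1,90,(54,61,68)),("hole",323,177,13,0,95,(204.5-0,200.5))):
    b,_=blob(im,x,y,rad,dark,thr)
    for z in zs:
        P=wplane(c,b,z)[0];print(nm,b.round(2),z,P.round(1),"tool",(R.T@(P-p)).round(2))
for u in((217,145),(431,145)):P=wplane(c,u,204.5)[0];print("corner",P,(R.T@(P-p)).round(2))
E
```

```text
t 6.92 p [ 570.2 -166.8  210.7] yaw_y -7.61 q [-0.09  0.63  0.54  1.71 -0.39  0.91  0.47] F [-0.1  0.5 -3.6] w 19.2 gf 59.0
[[113 113 113 114 112 108 106 109 112 112 112 113]
 [113 111 108 103  95  87  88  92 100 108 111 113]
 [112 107  95  80  69  64  64  68  80  97 108 112]
 [111  99  79  61  55  56  56  56  65  84 102 111]
 [109  92  68  55  55  56  56  55  58  74  96 110]
 [109  90  62  53  54  55  55  53  56  70  95 109]
 [109  90  62  52  53  53  52  53  55  72  95 110]
 [109  90  62  50  50  51  53  51  59  79 100 110]
 [111  93  68  53  51  50  51  52  62  86 103 111]
 [112  99  80  63  53  52  53  59  77  97 108 113]
 [113 108  99  86  74  67  69  80  98 109 112 113]
 [114 112 111 110 105  98  97 105 111 113 113 113]
 [114 114 115 117 116 112 111 114 114 114 113 113]]
[[158 155 141 120 111 110 109 113 130 149 153 153]
 [158 154 141 118 109 104 102 110 129 149 152 153]
 [158 153 138 112  96  87  87  98 123 146 152 153]
 [156 150 130  95  72  64  66  79 110 140 151 153]
 [154 141 113  77  58  56  57  65  89 121 145 152]
 [152 131  96  66  58  60  59  60  72 103 138 151]
 [151 
[... 555 characters left out ...]
 -27.3  54. ] tool [141.39   4.6  156.64]
far [327.21  39.  ] 61 [593.2 -28.7  61. ] tool [139.99   4.51 149.64]
far [327.21  39.  ] 68 [592.9 -30.1  68. ] tool [138.58   4.41 142.64]
near [327.43 125.94] 54 [ 582.5 -111.4   54. ] tool [ 56.63   4.92 156.66]
near [327.43 125.94] 61 [ 582.5 -110.8   61. ] tool [ 57.21   4.82 149.66]
near [327.43 125.94] 68 [ 582.5 -110.2   68. ] tool [ 57.79   4.72 142.66]
hole [322.79 176.57] 204.5 [ 576.5 -123.2  204.5] tool [44.09  0.5   6.16]
hole [322.79 176.57] 200.5 [ 576.4 -124.2  200.5] tool [43.09  0.49 10.16]
corner [526.23695568 -99.48901508 204.5       ] [ 60.93 -52.47   6.16]
corner [ 632.54016035 -113.61701813  204.5       ] [61.   54.76  6.15]
```

Request:
arm_command(
  series=[0,2,0.1,0,0,0,4,0.2,0,-0.2,0,6.5,0.3,0,-0.2,0,8.8,0.4,0,-0.2,0,9.8,0.4,0,-0.2],
)

```text
clock: 7.33
eef_pos: [588.0, -65.3, 210.3]
tool_rot: [-3.141, -0.003, 1.447]
force: [0.1, 1.8, -3.3]
width: 19.1
gripper_force: 58.9
```

Request:
arm_command(
  series=[0,0,0,2,0,0,0,0,5,0,0,0,0,8,0,0,0,0,10.5,0,0,0,0,11.8,0],
)

```text
clock: 7.75
eef_pos: [585.3, -70.0, 89.7]
tool_rot: [-3.137, 0.001, 1.442]
force: [-0.8, -0.6, -3.4]
width: 18.6
gripper_force: 58.9
```

Request:
arm_command(
  series=[0,0,0,0,0,0,0,0,0,0,0,0,0,0,0,0,0,0,0,0,0,0,0,0,0],
)

```text
clock: 8.17
eef_pos: [588.2, -69.8, 94.0]
tool_rot: [3.139, -0.0, 1.443]
force: [0.5, -0.5, -2.4]
width: 19.4
gripper_force: 58.9
```

Run:
```python
from h import *
p,R=st();c=viewer.camera_model("wrist")
im,d=viewer.get_image("wrist");cv2.imwrite("pics/w4.png",im[:,:,::-1])
cv2.imwrite("pics/w4c.png",cv2.resize(im[120:260,210:440,::-1],None,fx=3,fy=3,interpolation=cv2.INTER_CUBIC))
```

```text
t 8.17 p [588.2 -69.8  94. ] yaw_y -7.35 q [-0.2   0.77  0.44  1.81 -0.5   0.67  0.4 ] F [ 0.5 -0.5 -2.4] w 19.4 gf 58.9
```

View pics/w4c.png

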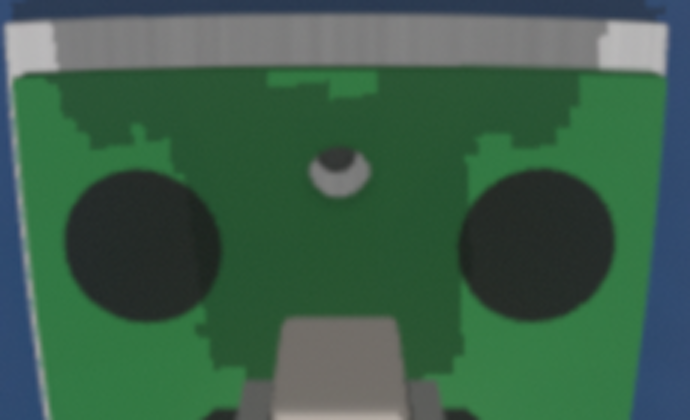

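The crop shows the pin's dark top inside the front hole. The hole centre is near crop (340,172), the pin at (337,158) and its lower edge at y≈172. Converting that with the view's obliquity.

Run:
```python
from meas import *
p,R=st();c=viewer.camera_model("wrist");im=cv2.imread("pics/w4.png");g=im.mean(2)
print(g[165:190,323].astype(int));print(g[175,308:340].astype(int));print(g[180,308:340].astype(int))
T=lambda u,z:(R.T@(wplane(c,u,z)[0]-p)).round(2)
for v in(168.5,177,186):print(v,[(z,T((323,v),z)[0]) for z in(87.8,79.8,68,64)])
for u in(312.5,333.5,317,328.5):print(u,[(z,T((u,174),z)[1]) for z in(87.8,79.8,68,64)])
for u in((212,145),(431.5,145)):print(T(u,87.8))
```

```text
t 8.22 p [588.  -69.6  93.8] yaw_y -7.34 q [-0.2   0.77  0.44  1.81 -0.5   0.67  0.4 ] F [ 0.4 -0.3 -2.8] w 18.7 gf 58.9
[ 58  57  56  54  53  53  54  54  53  53  54  68  94 117 123 122 123 122
 123 115  90  64  54  53  55]
[ 57  59  57  57  67  91 112 117 107  88  70  58  54  52  52  54  56  64
  81 102 115 120 121 117 102  80  60  57  57  57  57  58]
[ 57  58  56  55  57  67  91 113 122 125 126 127 126 125 124 122 124 125
 125 124 122 120 113  98  75  60  55  57  56  57  58  58]
168.5 [(87.8, np.float64(48.23)), (79.8, np.float64(46.44)), (68, np.float64(43.8)), (64, np.float64(42.9))]
177 [(87.8, np.float64(43.93)), (79.8, np.float64(41.9)), (68, np.float64(38.92)), (64, np.float64(37.91))]
186 [(87.8, np.float64(39.31)), (79.8, np.float64(37.03)), (68, np.float64(33.68)), (64, np.float64(32.55))]
312.5 [(87.8, np.float64(-4.59)), (79.8, np.float64(-4.87)), (68, np.float64(-5.27)), (64, np.float64(-5.41))]
333.5 [(87.8, np.float64(5.75)), (79.8, np.float64(6.03)), (68, np.float64(6.45)), (64, np.float64(6.59))]
317 [(87.8, np.float64(-2.37)), (79.8, np.float64(-2.53)), (68, np.float64(-2.76)), (64, np.float64(-2.83))]
328.5 [(87.8, np.float64(3.29)), (79.8, np.float64(3.44)), (68, np.float64(3.66)), (64, np.float64(3.74))]
[ 61.09 -55.12   5.92]
[61.04 55.01  6.14]
```

Request:
arm_command(
  series=[0,-0.1,0,0,0,0,-0.1,0,0.3,0,0,-0.1,0,0.6,0,0,-0.1,0,0.9,0,0,-0.1,0,1.2,0],
)

```text
clock: 8.63
eef_pos: [586.9, -70.3, 80.2]
tool_rot: [-3.141, -0.0, 1.443]
force: [0.3, 0.9, -2.0]
width: 19.3
gripper_force: 58.9
```

Request:
arm_command(
  series=[0,0,0,0.1,0,0,0,0,0.2,0,0,0,0,0.3,0,0,0,0,0.3,0,0,0,0,0.3,0],
)

```text
clock: 9.05
eef_pos: [587.1, -70.4, 77.7]
tool_rot: [3.142, 0.0, 1.443]
force: [-0.8, -0.0, -2.9]
width: 19.1
gripper_force: 58.9
```

```bash
python3 -c "
from h import *
st()"
```

```text
t 9.05 p [587.1 -70.4  77.7] yaw_y -7.34 q [-0.19  0.79  0.43  1.82 -0.52  0.64  0.42] F [-0.8 -0.  -2.9] w 19.1 gf 58.9
```

Request:
arm_command(
  series=[0,0,0,0.1,0,0,0,0,0.2,0,0,0,0,0.3,0,0,0,0,0.4,0,0,0,0,0.5,0],
)

```text
clock: 9.47
eef_pos: [587.1, -70.4, 72.6]
tool_rot: [-3.142, 0.0, 1.443]
force: [1.1, 0.8, -3.3]
width: 19.3
gripper_force: 58.9
```

Request:
arm_command(
  series=[0,0,0,0.1,0,0,0,0,0.2,0,0,0,0,0.3,0,0,0,0,0.4,0,0,0,0,0.4,0],
)

```text
clock: 9.88
eef_pos: [586.9, -70.4, 68.4]
tool_rot: [-3.141, -0.0, 1.443]
force: [-0.5, -0.6, -2.4]
width: 19.1
gripper_force: 58.9
```

```bash
python3 -c "
from h import *
st()"
```

```text
t 9.88 p [586.9 -70.4  68.4] yaw_y -7.35 q [-0.18  0.81  0.42  1.82 -0.52  0.63  0.42] F [-0.5 -0.6 -2.4] w 19.1 gf 58.9
```

Nearly seated and no jam force. Lowering until contact.

Request:
arm_command(
  series=[0,0,0,0.05,0,0,0,0,0.1,0,0,0,0,0.15,0,0,0,0,0.15,0,0,0,0,0.15,0],
)

```text
clock: 10.3
eef_pos: [587.1, -70.4, 68.2]
tool_rot: [3.141, -0.001, 1.443]
force: [-3.0, 1.2, 6.6]
width: 18.9
gripper_force: 60.3
```

Request:
arm_command(
  series=[0,0,0,0.05,0,0,0,0,0.1,0,0,0,0,0.15,0,0,0,0,0.15,0,0,0,0,0.15,0],
)

```text
clock: 10.72
eef_pos: [587.1, -70.4, 68.2]
tool_rot: [3.141, -0.001, 1.443]
force: [-5.0, 1.8, 18.3]
width: 19.1
gripper_force: 62.0
```

```bash
python3 -c "
from h import *
st()"
```

```text
t 10.72 p [587.1 -70.4  68.2] yaw_y -7.35 q [-0.18  0.81  0.42  1.82 -0.53  0.62  0.43] F [-5.   1.8 18.3] w 19.1 gf 62.0
```

Contact came at TCP 68.2, which is the flush height. Releasing and retreating upwards.

Request:
arm_command(
  series=[0,0,0,-0.2,0,0,0,0,-0.2,0,40,0,0,-0.2,0,40,0,0,-0.2,0,40,0,0,-0.2,0],
)

```text
clock: 11.13
eef_pos: [587.2, -70.5, 67.5]
tool_rot: [3.142, 0.0, 1.443]
force: [-0.7, -0.2, -0.2]
width: 34.4
gripper_force: 0.0
```

Request:
arm_command(
  series=[50,0,0,0,0,50,0,0,-0.5,0,50,0,0,-2,0,50,0,0,-4.5,0,50,0,0,-7.5,0],
)

```text
clock: 11.55
eef_pos: [585.8, -70.3, 142.4]
tool_rot: [-3.138, 0.0, 1.442]
force: [0.5, 0.0, 0.5]
width: 42.5
gripper_force: 0.0
```

Request:
arm_command(
  series=[50,0,0,-2.5,0,50,0,0,-5,0,50,0,0,-6.5,0,50,0,0,-6.5,0,50,0,0,-6.5,0],
)

```text
clock: 11.97
eef_pos: [587.5, -70.4, 208.6]
tool_rot: [3.14, -0.0, 1.443]
force: [-0.2, 0.4, -0.5]
width: 43.0
gripper_force: 0.0
```

Run:
```python
from h import *
p,R=st();c=viewer.camera_model("wrist")
im,d=viewer.get_image("wrist");cv2.imwrite("pics/w5.png",im[:,:,::-1])
hsv=cv2.cvtColor(im,cv2.COLOR_RGB2HSV)
for nm,lo,hi,z in(("orange",(5,170,100),(20,255,255),86),("red",(0,170,80),(4,255,255),85),("green",(45,70,30),(85,255,255),62)):
    k,l,s,ce=cv2.connectedComponentsWithStats(cv2.inRange(hsv,lo,hi))
    for i in range(1,k):
        if s[i,4]>60:
            v,u=np.nonzero(l==i);P=wplane(c,np.c_[u,v],z)[:,:2].astype(np.float32);print(nm,ce[i].round(1),s[i,4],np.round(P.mean(0),1),cv2.minAreaRect(P))
```

```text
t 11.97 p [587.5 -70.4 208.6] yaw_y -7.34 q [-0.27  0.63  0.55  1.72 -0.4   0.9   0.32] F [-0.2  0.4 -0.5] w 43.0 gf 0.0
orange [212.2  30.2] 556 [511.7  89.6] ((511.235107421875, 89.53388214111328), (14.897382736206055, 33.996986389160156), 83.07487487792969)
green [322.4 178.4] 9533 [588.6 -64.5] ((588.0941162109375, -68.98412322998047), (118.75630950927734, 108.65205383300781), 82.794677734375)
green [216.1 370.2] 339 [ 397.9 -325.5] ((389.715087890625, -326.7431335449219), (65.42658996582031, 32.1126708984375), 33.100013732910156)
```

View pics/w5.png

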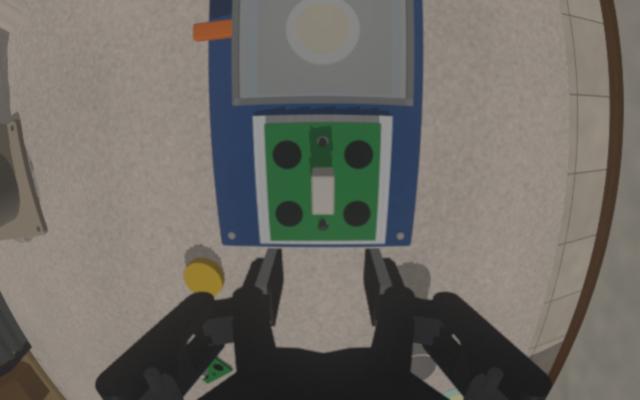

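The wrist view shows the plate flat on the bed, with both pins through its holes at (322,142) and (322,225). The orange tab is at (212,30). Next: go above the tab, turned by −90°.

Request:
arm_command(
  series=[50,2.6,-1.8,0,-7,50,5.7,-3.9,0,-14,50,8.8,-6,0,-21,50,12,-8.2,0,-28,50,15.1,-10.3,0,-35],
)

```text
clock: 12.43
eef_pos: [502.1, 93.9, 206.4]
tool_rot: [-3.139, -0.001, 2.059]
force: [-0.3, 1.0, -0.2]
width: 42.8
gripper_force: 0.0
```

Request:
arm_command(
  series=[50,0,0,0,-7,50,0,0,0,-14,50,0,0,0,-21,50,0,0,1,-28,50,0,0,2,-35],
)

```text
clock: 12.85
eef_pos: [503.7, 92.7, 186.6]
tool_rot: [-3.141, -0.001, 2.671]
force: [0.2, -0.8, 0.1]
width: 42.7
gripper_force: 0.0
```

Request:
arm_command(
  series=[50,0,0,0,-7,50,0,0,0,-14,50,0,0,0,-20,50,0,0,0,-20,50,0,0,0,-20],
)

```text
clock: 13.27
eef_pos: [503.5, 92.3, 186.7]
tool_rot: [-3.141, -0.002, 3.01]
force: [0.3, -0.2, 1.1]
width: 43.0
gripper_force: 0.0
```

Run:
```python
from h import *
p,R=st();c=viewer.camera_model("wrist")
im,d=viewer.get_image("wrist");cv2.imwrite("pics/w6.png",im[:,:,::-1])
hsv=cv2.cvtColor(im,cv2.COLOR_RGB2HSV)
for nm,lo,hi,z in(("orange",(5,170,100),(20,255,255),86),("red",(0,170,80),(4,255,255),85)):
    k,l,s,ce=cv2.connectedComponentsWithStats(cv2.inRange(hsv,lo,hi))
    for i in range(1,k):
        if s[i,4]>60:
            v,u=np.nonzero(l==i);P=wplane(c,np.c_[u,v],z)[:,:2].astype(np.float32);print(nm,ce[i].round(1),s[i,4],np.round(P.mean(0),1),cv2.minAreaRect(P))
shift((505,92.5,63))
```

```text
t 13.27 p [503.5  92.3 186.7] yaw_y 82.47 q [-0.31  0.5   0.11  1.95 -0.08  0.7   1.29] F [ 0.3 -0.2  1.1] w 43.0 gf 0.0
orange [323.  209.2] 752 [511.3  90.8] ((511.4269104003906, 90.77302551269531), (13.734561920166016, 39.237144470214844), 82.48486328125)
red [429.2 278.6] 267 [596.8 183.7] ((595.2105712890625, 184.10740661621094), (26.27206802368164, 17.80215835571289), 1.1807982921600342)
t 13.32 p [503.7  92.3 186.9] yaw_y 82.47 q [-0.31  0.5   0.11  1.95 -0.08  0.7   1.29] F [-0.3  0.3  0.8] w 42.9 gf 0.0
shift cm [-0.15  0.04 12.39]
```

View pics/w6.png

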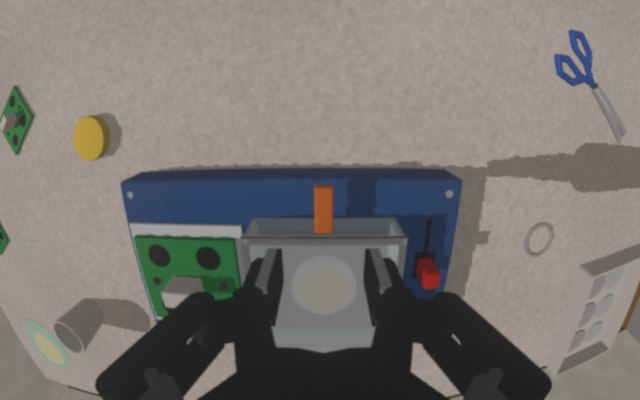

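The wrist view shows the tab at (323,209) directly under the tool, the red knob at (429,278), and the fingers straddling the tab line. Descending and pinching.

Request:
arm_command(
  series=[50,0,0,2,0,50,0,0,5,0,50,0,0,8,0,50,0,0,10.5,0,50,0,0,12.2,0],
)

```text
clock: 13.73
eef_pos: [502.8, 92.3, 63.2]
tool_rot: [-3.14, -0.003, 3.011]
force: [-0.4, 0.3, -0.7]
width: 42.7
gripper_force: 0.0
```

Request:
arm_command(
  series=[50,0,0,0,0,40,0,0,0,0,20,0,0,0,0,0,0,0,0,0,0,0,0,0,0],
)

```text
clock: 14.15
eef_pos: [505.1, 92.5, 66.9]
tool_rot: [3.141, 0.002, 3.013]
force: [0.5, -0.1, 2.0]
width: 14.4
gripper_force: 61.1
```

Request:
arm_command(
  series=[0,0,0,0,0,0,0,0,0,0,0,0,0,0,0,0,0,0,0,0,0,0,0,0,0],
)

```text
clock: 14.57
eef_pos: [505.1, 92.5, 66.9]
tool_rot: [3.141, 0.002, 3.013]
force: [-0.7, -1.3, 7.4]
width: 14.8
gripper_force: 61.8
```

```bash
python3 -c "
from h import *
st()"
```

```text
t 14.57 p [505.1  92.5  66.9] yaw_y 82.63 q [-0.28  0.7   0.07  2.03 -0.11  0.41  1.31] F [-0.7 -1.3  7.4] w 14.8 gf 61.8
```

Gripped. Tugging gently upward.

Request:
arm_command(
  series=[0,0,0,-0.2,0,0,0,0,-0.4,0,0,0,0,-0.6,0,0,0,0,-0.8,0,0,0,0,-0.8,0],
)

```text
clock: 14.98
eef_pos: [506.5, 92.3, 74.2]
tool_rot: [3.141, 0.004, 3.013]
force: [6.3, -0.2, -4.0]
width: 14.6
gripper_force: 60.1
```

Request:
arm_command(
  series=[0,0,0,-0.1,0,0,0,0,-0.2,0,0,0,0,-0.3,0,0,0,0,-0.4,0,0,0,0,-0.4,0],
)

```text
clock: 15.4
eef_pos: [506.8, 92.2, 76.2]
tool_rot: [3.141, 0.004, 3.013]
force: [11.4, -0.3, -24.2]
width: 14.6
gripper_force: 59.4
```

```bash
python3 -c "
from h import *
st()"
```

```text
t 15.4 p [506.8  92.2  76.2] yaw_y 82.63 q [-0.28  0.68  0.07  2.03 -0.11  0.44  1.31] F [ 11.4  -0.3 -24.2] w 14.6 gf 59.4
```

The cover rose about 8–9 mm and then stopped firmly, with 24 N and climbing, so it is caught. Lowering it, letting go, and heading for the release.

Request:
arm_command(
  series=[0,0,0,0.4,0,0,0,0,0.8,0,0,0,0,1.1,0,0,0,0,1.2,0,0,0,0,1.2,0],
)

```text
clock: 15.82
eef_pos: [505.0, 92.5, 67.0]
tool_rot: [3.141, 0.002, 3.013]
force: [0.7, -1.3, 8.1]
width: 14.5
gripper_force: 63.9
```

Request:
arm_command(
  series=[20,0,0,0,0,35,0,0,0,0,35,0,0,0,0,35,0,0,0,0,35,0,0,0,0],
)

```text
clock: 16.23
eef_pos: [503.7, 92.7, 65.4]
tool_rot: [-3.141, -0.001, 3.014]
force: [-0.2, 0.2, -0.1]
width: 30.0
gripper_force: 0.0
```

Request:
arm_command(
  series=[35,0,0,-1,0,35,0,0,-3,0,35,0,0,-6,0,35,0,0,-8,0,35,0,0,-9,0],
)

```text
clock: 16.65
eef_pos: [505.5, 92.7, 158.7]
tool_rot: [3.14, 0.004, 3.013]
force: [-0.1, 0.6, 1.0]
width: 29.8
gripper_force: 0.0
```

Request:
arm_command(
  series=[35,-2,2.5,0,0,35,-4,5,0,0,35,-6,7.8,0,0,35,-8,10.2,0,0,35,-8.3,10.7,0,0],
)

```text
clock: 17.07
eef_pos: [603.4, 193.4, 155.6]
tool_rot: [3.137, 0.003, 3.018]
force: [0.5, 0.9, 0.1]
width: 29.9
gripper_force: 0.0
```

Request:
arm_command(
  series=[35,0,0,0,0,35,0,0,0,0,35,0,0,0,0,35,0,0,0,0,35,0,0,0,0],
)

```text
clock: 17.48
eef_pos: [599.6, 186.7, 155.9]
tool_rot: [-3.141, -0.001, 3.012]
force: [0.8, 0.3, 0.2]
width: 29.9
gripper_force: 0.0
```

Run:
```python
from h import *
p,R=st();c=viewer.camera_model("wrist")
im,d=viewer.get_image("wrist");cv2.imwrite("pics/w7.png",im[:,:,::-1])
shift((600.8,187.8,62))
```

```text
t 17.48 p [599.6 186.7 155.9] yaw_y 82.57 q [-0.42  0.68  0.11  1.66 -0.1   0.81  1.18] F [0.8 0.3 0.2] w 29.9 gf 0.0
t 17.53 p [599.8 187.  155.9] yaw_y 82.59 q [-0.42  0.68  0.11  1.66 -0.1   0.81  1.18] F [ 0.2  0.4 -0.4] w 29.6 gf 0.0
shift cm [-0.09  0.09  9.39]
```

View pics/w7.png

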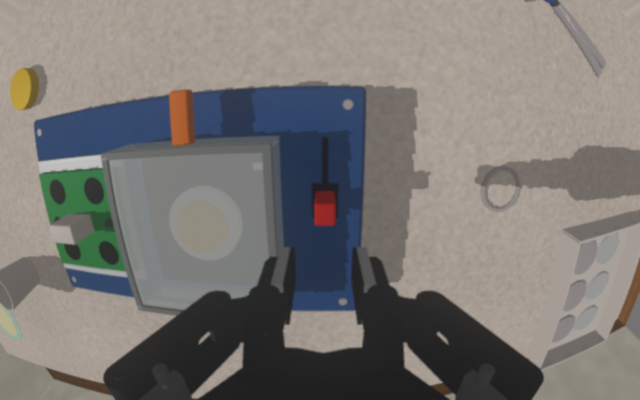

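The wrist view shows the knob at (325,205), its top face at about (325,208), between the finger lines, and the cover edge clear to the left at (278,200). A numeric check of the knob's top comes next.

Run:
```python
from h import *
p,R=st();c=viewer.camera_model("wrist");im=cv2.imread("pics/w7.png");hsv=cv2.cvtColor(im,cv2.COLOR_BGR2HSV)
print(hsv[180:230,325,:].tolist()[::2])
for V in(150,170):
    k,l,s,ce=cv2.connectedComponentsWithStats(cv2.inRange(hsv,(0,150,V),(6,255,255)));i=1+np.argmax(s[1:,4]) 
    v,u=np.nonzero(l==i);P=wplane(c,np.c_[u,v],85)[:,:2].astype(np.float32);print(V,s[i],cv2.minAreaRect(P))
```

```text
t 17.53 p [599.8 187.  155.9] yaw_y 82.59 q [-0.42  0.68  0.11  1.66 -0.1   0.81  1.18] F [ 0.2  0.4 -0.4] w 29.6 gf 0.0
[[128, 30, 34], [128, 31, 33], [128, 29, 35], [130, 23, 34], [120, 22, 35], [177, 92, 50], [179, 166, 92], [0, 171, 94], [179, 171, 94], [179, 171, 94], [0, 166, 95], [0, 177, 98], [0, 184, 129], [0, 190, 148], [0, 190, 150], [0, 189, 150], [0, 189, 150], [0, 187, 150], [0, 192, 149], [0, 192, 149], [0, 190, 149], [0, 190, 149], [179, 185, 138], [144, 79, 68], [110, 126, 73]]
150 [315 205  13  19 185] ((600.4375610351562, 184.9840087890625), (8.821191787719727, 14.239102363586426), 82.1000747680664)Traceback (most recent call last):
  File "<stdin>", line 5, in <module>
    return _wrapfunc(a, 'argmax', axis=axis, out=out, **kwds)
    return bound(*args, **kwds)
ValueError: attempt to get argmax of an empty sequence
```

Request:
arm_command(
  series=[35,-0.1,0,2,0,35,-0.1,0,4,0,35,-0.1,0,6,0,35,-0.1,0,8,0,35,-0.1,0,9.3,0],
)

```text
clock: 17.95
eef_pos: [600.2, 187.2, 61.0]
tool_rot: [-3.141, -0.002, 3.013]
force: [-0.7, -0.1, -0.3]
width: 29.8
gripper_force: 0.0
```

Request:
arm_command(
  series=[35,0,0,0,0,0,0,0,0,0,0,0,0,0,0,0,0,0,0,0,0,0,0,0,0],
)

```text
clock: 18.37
eef_pos: [601.4, 187.8, 63.2]
tool_rot: [3.142, 0.0, 3.013]
force: [-0.0, -1.2, -2.9]
width: 14.5
gripper_force: 60.2
```

```bash
python3 -c "
from h import *
st()"
```

```text
t 18.37 p [601.4 187.8  63.2] yaw_y 82.65 q [-0.4   0.81  0.09  1.71 -0.11  0.63  1.2 ] F [-0.  -1.2 -2.9] w 14.5 gf 60.2
```

Request:
arm_command(
  series=[0,0.5,0,0,0,0,1.1,0,0,0,0,1.7,0,0,0,0,2.3,0,0,0,0,2.8,0,0,0],
)

```text
clock: 18.78
eef_pos: [573.5, 191.4, 63.2]
tool_rot: [3.141, 0.001, 3.013]
force: [3.3, -1.3, -3.2]
width: 14.8
gripper_force: 60.3
```

Request:
arm_command(
  series=[0,0.2,0,0,0,0,0.4,0,0,0,0,0.5,0,0,0,0,0.5,0,0,0,0,0.5,0,0,0],
)

```text
clock: 19.2
eef_pos: [571.3, 191.7, 63.2]
tool_rot: [3.141, 0.006, 3.013]
force: [7.0, -1.7, -5.0]
width: 14.6
gripper_force: 60.0
```

```bash
python3 -c "
from h import *
st()"
```

```text
t 19.2 p [571.3 191.7  63.2] yaw_y 82.62 q [-0.43  0.78  0.09  1.79 -0.12  0.57  1.18] F [ 7.  -1.7 -5. ] w 14.6 gf 60.0
```

The release travelled 30 mm to its stop. Letting go and returning to the tab.

Request:
arm_command(
  series=[0,-0.2,0,0,0,35,-0.2,0,0,0,35,-0.2,0,0,0,35,-0.2,0,0,0,35,-0.2,0,0,0],
)

```text
clock: 19.62
eef_pos: [569.8, 192.4, 62.8]
tool_rot: [3.141, -0.001, 3.014]
force: [0.6, -0.5, 0.1]
width: 29.8
gripper_force: 0.0
```

Request:
arm_command(
  series=[35,0,0,-1,0,35,0,0,-3,0,35,0,0,-6,0,35,0,0,-8,0,35,0,0,-9,0],
)

```text
clock: 20.03
eef_pos: [572.0, 192.4, 156.2]
tool_rot: [3.139, 0.004, 3.013]
force: [0.9, 1.2, 0.0]
width: 30.1
gripper_force: 0.0
```

```bash
python3 -c "
from h import *
shift((504,92.4,65))"
```

```text
t 20.03 p [572.  192.4 156.2] yaw_y 82.66 q [-0.44  0.65  0.12  1.73 -0.1   0.76  1.17] F [0.9 1.2 0. ] w 30.1 gf 0.0
shift cm [  5.5  -10.81   9.08]
```

Request:
arm_command(
  series=[50,1.2,-2.3,0,0,50,2.5,-5,0,0,50,4,-7.8,0,0,50,5.1,-10.2,0,0,50,5.4,-10.8,0,0],
)

```text
clock: 20.45
eef_pos: [499.7, 87.1, 152.6]
tool_rot: [-3.138, -0.004, 3.009]
force: [-0.0, -0.0, -0.2]
width: 42.8
gripper_force: 0.0
```

Request:
arm_command(
  series=[50,0,0,0,0,50,0,0,0,0,50,0,0,0,0,50,0,0,0,0,50,0,0,0,0],
)

```text
clock: 20.87
eef_pos: [503.6, 92.8, 152.5]
tool_rot: [3.141, 0.0, 3.015]
force: [0.2, -0.5, -0.1]
width: 43.0
gripper_force: 0.0
```

```bash
python3 -c "
from h import *
shift((504,92.4,65))"
```

```text
t 20.87 p [503.6  92.8 152.5] yaw_y 82.75 q [-0.31  0.55  0.1   1.98 -0.09  0.62  1.3 ] F [ 0.2 -0.5 -0.1] w 43.0 gf 0.0
shift cm [-0.04 -0.04  8.75]
```

Request:
arm_command(
  series=[50,0,0,1.5,0,50,0,0,3.5,0,50,0,0,5.5,0,50,0,0,7.5,0,50,0,0,8.7,0],
)

```text
clock: 21.28
eef_pos: [502.5, 92.3, 63.8]
tool_rot: [-3.141, -0.002, 3.015]
force: [0.1, -0.6, 0.0]
width: 43.0
gripper_force: 0.0
```

Request:
arm_command(
  series=[50,0,0,0,0,20,0,0,0,0,0,0,0,0,0,0,0,0,0,0,0,0,0,0,0],
)

```text
clock: 21.7
eef_pos: [503.9, 92.5, 66.5]
tool_rot: [3.14, 0.002, 3.014]
force: [0.1, 2.2, 0.8]
width: 14.8
gripper_force: 59.4
```

Request:
arm_command(
  series=[0,0,0,0,0,0,0,0,-0.3,0,0,0,0,-0.6,0,0,0,0,-1,0,0,-0.1,0,-1.4,0],
)

```text
clock: 22.12
eef_pos: [506.9, 92.1, 80.4]
tool_rot: [3.14, 0.005, 3.013]
force: [6.0, 2.8, -5.5]
width: 14.5
gripper_force: 58.5
```

```bash
python3 -c "
from h import *
st()
import numpy as np
for d in (5,10,15,20,25,30,35,40,45,50,55,58):
    t=np.radians(d);print(d,round(178-178*np.cos(t)+30*np.sin(t),1),round(178*np.sin(t)+30*np.cos(t)-30,1))"
```

```text
t 22.12 p [506.9  92.1  80.4] yaw_y 82.66 q [-0.29  0.67  0.08  2.03 -0.11  0.44  1.32] F [ 6.   2.8 -5.5] w 14.5 gf 58.5
5 3.3 15.4
10 7.9 30.5
15 13.8 45.0
20 21.0 59.1
25 29.4 72.4
30 38.8 85.0
35 49.4 96.7
40 60.9 107.4
45 73.3 117.1
50 86.6 125.6
55 100.5 133.0
58 109.1 136.9
```

The cover now lifts freely. Following the hinge arc.

Request:
arm_command(
  series=[0,-0.1,0,-0.3,0,0,-0.3,0,-0.8,0,0,-0.6,0,-1.4,0,0,-0.9,0,-2.2,0,0,-1.3,0,-3.1,0],
)

```text
clock: 22.53
eef_pos: [518.0, 90.7, 111.0]
tool_rot: [3.14, 0.001, 3.014]
force: [4.5, 3.6, -6.7]
width: 14.8
gripper_force: 58.5
```

Request:
arm_command(
  series=[0,-0.3,0,-0.6,0,0,-0.6,0,-1.2,0,0,-0.9,0,-1.7,0,0,-1.2,0,-2.2,0,0,-1.6,0,-2.7,0],
)

```text
clock: 22.95
eef_pos: [533.6, 88.6, 137.9]
tool_rot: [3.14, 0.001, 3.013]
force: [3.8, 4.9, -7.1]
width: 14.6
gripper_force: 58.6
```

Request:
arm_command(
  series=[0,-0.4,0,-0.5,0,0,-0.8,0,-1,0,0,-1.2,0,-1.5,0,0,-1.6,0,-2,0,0,-2.1,0,-2.4,0],
)

```text
clock: 23.37
eef_pos: [553.2, 86.0, 161.5]
tool_rot: [3.141, -0.002, 3.014]
force: [1.5, 4.3, -6.4]
width: 14.4
gripper_force: 58.9
```

```bash
python3 -c "
from h import *
st()"
```

```text
t 23.37 p [553.2  86.  161.5] yaw_y 82.67 q [-0.27  0.59  0.1   1.84 -0.09  0.71  1.33] F [ 1.5  4.3 -6.4] w 14.4 gf 58.9
```

Request:
arm_command(
  series=[0,-0.4,0,-0.4,0,0,-0.9,0,-0.8,0,0,-1.4,0,-1.2,0,0,-1.9,0,-1.6,0,0,-2.4,0,-2,0],
)

```text
clock: 23.78
eef_pos: [576.8, 82.9, 181.4]
tool_rot: [3.141, -0.002, 3.014]
force: [2.3, 5.2, -8.0]
width: 14.7
gripper_force: 58.6
```

Request:
arm_command(
  series=[0,-0.6,0,-0.4,0,0,-1.2,0,-0.8,0,0,-1.8,0,-1.2,0,0,-2.5,0,-1.5,0,0,-3.2,0,-1.8,0],
)

```text
clock: 24.2
eef_pos: [607.9, 78.9, 199.3]
tool_rot: [3.141, -0.004, 3.014]
force: [-1.9, 5.0, -5.2]
width: 14.5
gripper_force: 58.7
```

Request:
arm_command(
  series=[0,0,0,0,0,0,0,0,0,0,0,0,0,0,0,0,0,0,0,0,0,0,0,0,0],
)

```text
clock: 24.62
eef_pos: [608.7, 78.8, 199.6]
tool_rot: [3.141, -0.001, 3.014]
force: [0.5, 5.3, -4.2]
width: 14.4
gripper_force: 58.7
```

Run:
```python
from h import *
p,R=st();c=viewer.camera_model("wrist")
im,d=viewer.get_image("wrist");hsv=cv2.cvtColor(im,cv2.COLOR_RGB2HSV)
# tab angle from displacement about hinge
h=np.array([597.8+75*.9917+75*.1288,5.3-75*.1288+75*.9917,50]);g=p-[0,0,19];g=p+[0,0,19]
v=g-h;x=v@[.9917,-.1288,0];print("radius",np.hypot(x,v[2]),"angle",np.degrees(np.arctan2(v[2],-x)-np.arctan2(33,178)))
im,_=viewer.get_image("top");c=viewer.camera_model("top");hsv=cv2.cvtColor(im,cv2.COLOR_RGB2HSV);o=cv2.imread("pics/top1.png")
df=cv2.absdiff(im[:,:,::-1],o).max(2)
for n,(x,y) in dict(cup=(423,151),sc=(145,240),ring=(177,170),discs=(371,246)).items():print(n,df[y-12:y+13,x-12:x+13].mean().round(1))
m=cv2.inRange(hsv,(50,100,30),(80,255,255));m[:,380:]=0;m[:, :280]=0
vv,u=np.nonzero(m);print(len(u),cv2.minAreaRect(onplane(c,np.c_[u,vv],62)[:,:2].astype(np.float32)))
```

```text
t 24.62 p [608.7  78.8 199.6] yaw_y 82.68 q [-0.24  0.61  0.11  1.66 -0.08  0.88  1.35] F [ 0.5  5.3 -4.2] w 14.4 gf 58.7
radius 183.96531465598952 angle 55.90731059682849
cup 6.5
sc 7.7
ring 23.5
discs 8.1
1199 ((342.034912109375, -35.908775329589844), (118.03031921386719, 600.3378295898438), 82.81714630126953)
```

Run:
```python
from h import *
im,_=viewer.get_image("top");c=viewer.camera_model("top");hsv=cv2.cvtColor(im,cv2.COLOR_RGB2HSV)
m=cv2.inRange(hsv,(50,80,25),(80,255,255));m=cv2.morphologyEx(m[140:230,300:370],cv2.MORPH_OPEN,np.ones((3,3)))
v,u=np.nonzero(m);print(len(u),cv2.minAreaRect(onplane(c,np.c_[u+300,v+140],62)[:,:2].astype(np.float32)))
o=cv2.imread("pics/top1.png");hp=lambda a:(lambda g:g-cv2.GaussianBlur(g,(0,0),4))(cv2.cvtColor(a,cv2.COLOR_BGR2GRAY).astype(np.float32))
for n,(x,y) in dict(ring=(177,170),cup=(423,151),sc=(145,240),discs=(371,246)).items():
    r=cv2.matchTemplate(hp(im[:,:,::-1].copy())[y-25:y+26,x-25:x+26],hp(o)[y-15:y+16,x-15:x+16],cv2.TM_CCOEFF_NORMED);print(n,r.max().round(2),np.unravel_index(r.argmax(),r.shape),"(10,10)=unmoved")
st()
```

```text
1279 ((586.3966064453125, -66.99349212646484), (119.63424682617188, 109.1812973022461), 82.81925964355469)
ring 0.32 (np.int64(10), np.int64(11)) (10,10)=unmoved
cup 0.98 (np.int64(10), np.int64(10)) (10,10)=unmoved
sc 0.99 (np.int64(10), np.int64(10)) (10,10)=unmoved
discs 0.96 (np.int64(10), np.int64(10)) (10,10)=unmoved
t 24.77 p [608.8  78.8 199.6] yaw_y 82.69 q [-0.24  0.61  0.11  1.66 -0.08  0.88  1.35] F [ 0.1  5.3 -4.6] w 14.6 gf 58.7
```

The plate is seated. The cup, scissors and discs haven't moved. The keyring's peak is within 1 px of its start, and that match is weak, which I put down to the arm's shadow. Handing in.

```bash
python3 -c "
from cell import workorder
print(workorder.finish_job())"
```

```text
the job is handed in; nothing more can be done
None
```

I handed the job in with the template flush on both pins, the catch found holding and freed by pulling the release fully forward, and the cover held open by its tab at about 56°; the cup, scissors and discs had not moved, and the arm never came near the keyring, though its image check was weak.

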